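# Fetch the red paint pot from behind the tall jars

## Robot

A 6-joint arm with a two-finger parallel gripper is mounted at the origin on the work surface. World frame = base frame: x ahead of the robot, y to its left, z up, the work surface at z = 0. Lengths are in m, angles in rad, forces in N, time in s.
With the tool pointing down it reaches from about 0.35 to 0.875 m from the base axis. Payload 15.5 kg.
Tool frame: the origin (TCP) lies at the very end of the fingers, on their centre line; the grasp point (between the pads) lies 19 mm behind it; z points along the fingers, y is the line along which they close (so a half turn about z gives the same grasp; the last joint's range is limited). The gripper opens to 85 mm and grips with 20 to 120 N. Pads are 22 mm wide; open, the fingers measure 114 mm over their backs; the gripper's body (76 mm by 85 mm) begins 54 mm behind the grasp point. The pads swing forward as they close: fully open they stand 13 mm farther back than shut.
Start: joints at [1.125, 0.494, 1.345, -0, 1.302, -0.096], TCP at [0.215, 0.587, 0.231] pointing down, gripper open.
Joint ranges: [-2.91, 2.91], [-0.82, 2.16], [0.22, 2.67], [-1.22, 4.37], [0.12, 2.79], [-3.08, 3.08]. Speed limits (rad/s): [1.89, 1.89, 2.57, 3.01, 3.01, 3.01].

## Interface

Orientations are given as a rotation vector (axis times angle).
In Python, from bench import r, hand, inverse_kinematics, sensors, vision, close_job gives the robot as it stands. Calls block until the motion is done:
- r.move_pose(position, orientation): joint-space move of the TCP to a pose.
- r.line_to(position, feed=0.15, ori=None, threshold=None): straight line of the TCP; ori=None keeps the orientation; feed is the mean speed in m/s. With threshold (N) it stops when the force on the tool has changed by that much, and returns True; else False.
- r.goto_joints(angles): joint-space move.
- hand.gripper_to(opening, f_grip=None): opening from 0.0 (shut) to 1.0 (fully open); f_grip is the grip in N (None keeps the last); returns when the fingers have stopped.
- r.pause(seconds).
- inverse_kinematics(position, orientation): joint angles nearest the present ones, or None.
- sensors.observe(): the state.
- vision.snapshot(name): name is "scene" or "top" or "wrist"; returns a dict with "pixels" (384x512x3 uint8, red, green, blue), "camera_matrix" (3x3 intrinsics, pixels), "distortion" ([k1, k2, p1, p2, k3] as OpenCV has them; the pictures are not rectified), "R" (3x3) and "t" (3): a world point X has camera coordinates R X + t; the wrist camera has in their place "T_tool_cam" (4x4, takes a point from camera to tool coordinates, whose origin is the TCP and whose axes are the flange's). Camera axes: x right, y down, z forward; pixel columns grow to the right and rows downward; lengths in m; the calibration is good to about 2 mm. A picture is of the moment at which its call begins: read the wrist's pose just before it. There is no depth.
A pose or a line that the arm cannot do raises r.MotionError and nothing moves.
- close_job(): hands the job in; it is judged then, once.
The state is a dict: "t": time; "joints": joint angles; "dq": joint speeds; "joint_torque": joint torques, N m; "eef_pos": TCP position; "eef_rot": TCP orientation; "force": force on the tool from outside, world axes, zero at the start; "torque": the same for the moment, N m; "opening": opening from 0.0 (shut) to 1.0 (fully open); "grip_force": force on a finger pad.
Only numpy, scipy, OpenCV 4.12 (cv2) and the standard library are available. Lean on these libraries where they do the work, as an engineer would, in place of code of your own. Each camera call takes 0.05 s, during which the arm holds its last target. There are 200 camera calls.

## Task

The small red paint pot stands behind the tall blue and yellow jars. First clear both tall jars off into the grey side tray, then fetch the red pot and stand it centred in the red ring on the white tile, and only then put the two tall jars back, each centred on the mat of its own colour. Keep everything upright, set things down gently instead of dropping them, and do not disturb the bowl and the jug.

Things in the scene. Friction and masses are not known exactly. Their poses are not given: they have to be found in the camera images.
- jar_blue: tall closed paint jar, blue body and blue lid, a white paper band round its lower half: upright cylinder 56 mm in diameter, 130 mm high (the lid, 52 mm in diameter, is the top 18 mm), about 0.4 kg, rigid. Origin: centre of its underside, z up. Starts on the mat of its own colour in the front row of the stand.
- jar_yellow: tall closed paint jar, yellow body and yellow lid, a white paper band round its lower half: upright cylinder 56 mm in diameter, 130 mm high (the lid, 52 mm in diameter, is the top 18 mm), about 0.4 kg, rigid. Origin: centre of its underside, z up. Starts on the mat of its own colour in the front row of the stand.
- pot_red: small closed red paint pot with red lid and a white paper band: upright cylinder 50 mm in diameter, 60 mm high (the lid, 46 mm in diameter, is the top 18 mm), about 0.14 kg, rigid. Origin: centre of its underside, z up. Starts on the stand's bare board (12 mm above the table) behind and between the tall jars; once they are gone, grip it from above, fingers closing along the stand's y.
- mat_blue: blue-rimmed round mat with cork middle, 82 mm in diameter, 4 mm thick, fixed on the stand's board; the place of the blue jar. Origin: centre of its underside, 12 mm above the table, so its upper face is 4 mm above the origin (16 mm above the table). Axes parallel to the stand's. The mats' centres are 108 to 118 mm apart.
- mat_yellow: yellow-rimmed round mat with cork middle, 82 mm in diameter, 4 mm thick, fixed on the stand's board; the place of the yellow jar. Origin: centre of its underside, 12 mm above the table, so its upper face is 4 mm above the origin (16 mm above the table). Axes parallel to the stand's. The mats' centres are 108 to 118 mm apart.
- stand: fixed jar stand: brown wooden board 190 (x) x 260 (y) x 12 mm, origin at the centre of its underside on the table. Its x points to its back, away from the robot. A steel wire guard, top 69 mm above the table, runs along the back at x = +75 mm and along both sides at y = +-115 mm from there to x = 0. The mats lie at about x = -40, y = +-57 mm, either colour on either side.
- tray: fixed grey plastic side tray, open on top: 210 (x) x 140 (y) mm outside, walls 5 mm thick and 14 mm high above the table, floor 5 mm above the table. Empty at the start; room for both tall jars side by side along its x (e.g. at x = +-50 mm). Origin: centre of its underside on the table. May lie to the left or to the right of the stand.
- tile: fixed white glazed tile 130 x 130 mm, 8 mm thick, a red ring of 80 mm outer and 68 mm inner diameter at its centre, flat. Origin: centre of its underside on the table. Lies on the other side of the stand from the tray.
- bowl: bystander: white bowl with a blue rim, 124 mm across, 50 mm high, loose; to be left alone. Origin: centre of its underside.
- jug: bystander: yellow jug with white rim and a blue handle towards its +y, belly 112 mm across, 120 mm high, handle reaching 88 mm from the axis, loose; to be left alone. Origin: centre of its underside.
Mind the look-alikes: they are no part of the job. Of the things that look like the jar_yellow, the largest one is meant. There is more than one size of the jar_blue; the one meant has the size given above.

How it is judged:
By the outcome, as a careful person would: the job done as asked, in the order asked, and still so for the second after the job is handed in, with the robot touching nothing.
It also fails if it takes over 128 s, if anything falls off the work surface, if the arm or the gripper's body presses on something with over 40 N, if the wrist force passes 120 N, or if a joint passes its speed limit or range.

## Working session

There is one attempt and no reset: what is moved stays moved. The work goes in short steps, each a Python script; the robot and the scene stay as the last script left them, time stands still between calls to the robot, and variables do not carry over. Pictures are saved under pics/ and viewed, at most 14 in all, crops included, and the job is handed in when it is done.

```bash
mkdir -p pics; ls; python3 - <<'E'
from bench import vision,sensors
import cv2,pickle
d={}
for n in("scene","top","wrist"):
    s=vision.snapshot(n);d[n]=s
    cv2.imwrite(f"pics/{n}0.png",cv2.cvtColor(s["pixels"],cv2.COLOR_RGB2BGR))
pickle.dump(d,open("s0.pkl","wb"))
o=sensors.observe();print(o)
for n in d: print({k:v for k,v in d[n].items() if k!="pixels"})
E
```

```text
pics
{'t': 0.15, 'joints': array([ 1.12449539e+00,  4.94085345e-01,  1.34593769e+00,  9.40634336e-06,
        1.30249429e+00, -9.54791125e-02]), 'dq': array([-0.00047133, -0.00186112, -0.00323431,  0.00096784, -0.00217855,
       -0.00076274]), 'joint_torque': array([ 5.31452429e-05, -8.82548261e+01, -3.84065044e+01, -7.64125957e-05,
        7.04493461e-03,  3.30119906e-05]), 'eef_pos': array([0.21466745, 0.5867126 , 0.23082663]), 'eef_rot': array([-5.48207110e-01, -3.09313141e+00,  1.39558012e-03]), 'force': array([-0.52930753,  1.20217657,  0.38648361]), 'torque': array([ 0.01776669, -0.04110032,  0.01506198]), 'grip_force': 0.0, 'opening': 1.0031962594526151}
{'camera_matrix': array([[421.11456081,   0.        , 255.09365921],
       [  0.        , 421.11456081, 189.90652626],
       [  0.        ,   0.        ,   1.        ]]), 'distortion': array([-0.07258222,  0.        ,  0.        ,  0.        ,  0.        ]), 'R': array([[ 0.86843861,  0.49560373, -0.01383197],
       [ 0.39415531, -0.70705829, -0.58712023],
       [-0.30075899,  0.50442593, -0.80938156]]), 't': array([-0.48
[... 450 characters left out ...]
76762729e-02, -9.92302126e-01]]), 't': array([0.02014569, 0.57359612, 0.80009276])}
{'camera_matrix': array([[342.18747656,   0.        , 259.65212677],
       [  0.        , 342.18747656, 196.5566538 ],
       [  0.        ,   0.        ,   1.        ]]), 'distortion': array([-0.07476776,  0.        ,  0.        ,  0.        ,  0.        ]), 'T_tool_cam': array([[ 2.10830216e-04, -9.48383525e-01, -3.17125598e-01,
         8.18518465e-02],
       [ 9.99999739e-01,  4.19252496e-04, -5.88984302e-04,
         1.15950669e-03],
       [ 6.91538707e-04, -3.17125391e-01,  9.48383366e-01,
        -1.42563383e-01],
       [ 0.00000000e+00,  0.00000000e+00,  0.00000000e+00,
         1.00000000e+00]])}
```

View pics/top0.png

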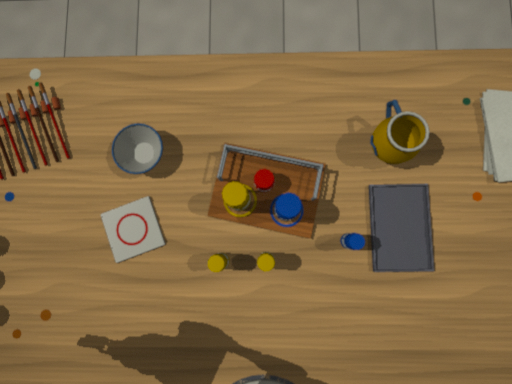

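View pics/scene0.png

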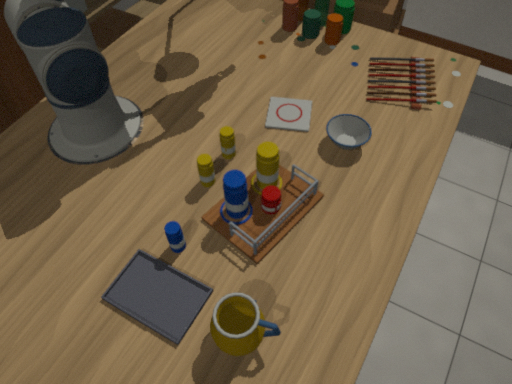

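```bash
cat > h.py <<'E'
import numpy as np,cv2,pickle
from scipy.spatial.transform import Rotation as Ro
def cam(s,o=None):
    if "R" in s: return np.array(s["R"]),np.array(s["t"])
    T=np.eye(4);T[:3,:3]=Ro.from_rotvec(o["eef_rot"]).as_matrix();T[:3,3]=o["eef_pos"]
    M=np.linalg.inv(T@s["T_tool_cam"]);return M[:3,:3],M[:3,3]
def plane(s,px,z,o=None):
    R,t=cam(s,o)
    u=cv2.undistortPoints(np.array(px,float).reshape(-1,1,2),s["camera_matrix"],s["distortion"])[:,0]
    d=np.c_[u,np.ones(len(u))]@R; c=-R.T@t
    return (c+d*((z-c[2])/d[:,2])[:,None])[:,:2]
def proj(s,X,o=None):
    R,t=cam(s,o)
    return cv2.projectPoints(np.array(X,float).reshape(-1,1,3),cv2.Rodrigues(R)[0],t,s["camera_matrix"],s["distortion"])[0][:,0]
def save(s,n,box=None,k=1):
    im=cv2.cvtColor(s["pixels"],cv2.COLOR_RGB2BGR)
    if box: x0,y0,x1,y1=box;im=im[y0:y1,x0:x1]
    cv2.imwrite(f"pics/{n}.png",cv2.resize(im,None,fx=k,fy=k,interpolation=cv2.INTER_CUBIC))
def mask(s,col):
    h=cv2.cvtColor(s["pixels"],cv2.COLOR_RGB2HSV);H,S,V=[h[...,i].astype(int) for i in range(3)]
    return {"red":((H<6)|(H>174))&(S>170)&(V>90),"blue":(H>105)&(H<130)&(S>150)&(V>60),
            "yellow":(H>23)&(H<34)&(S>170)&(V>90)}[col]
E
python3 - <<'E'
from h import *
d=pickle.load(open("s0.pkl","rb"));s=d["top"]
m=mask(s,"red");m[:,:90]=0;m[:,160:]=0
v,u=np.nonzero(m);p=plane(s,np.c_[u,v],.008);a=p.min(0);b=p.max(0);print("ring",(a+b)/2,b-a,p.mean(0))
# tile, tray
for n,bx,z in(("tile",(98,190,170,265),.008),):
    g=s["pixels"].astype(int);mm=(g.min(2)>130)
    k=np.zeros_like(mm);k[bx[1]:bx[3],bx[0]:bx[2]]=1;q=np.argwhere(mm&k)[:,::-1]
    r=cv2.minAreaRect(q.astype(np.float32));c=plane(s,cv2.boxPoints(r),z);print(n,c.mean(0),c)
g=s["pixels"].astype(int);mm=(g.max(2)-g.min(2)<35);mm[:180]=0;mm[275:]=0;mm[:,:362]=0;mm[:,440:]=0
mm=cv2.morphologyEx(mm.astype(np.uint8),cv2.MORPH_OPEN,np.ones((5,5)))
r=cv2.minAreaRect(np.argwhere(mm)[:,::-1].astype(np.float32));c=plane(s,cv2.boxPoints(r),.012);print("tray",c.mean(0),c)
h=cv2.cvtColor(s["pixels"],cv2.COLOR_RGB2HSV)
for n,c,z in(("blue",(287,206),.146),("yellow",(234,194),.146),("red",(263,179),.072),("sm_y",(216,263),.07),("sm_y2",(266,262),.07),("sm_b",(355,241),.07),("jug",(408,131),.12),("bowl",(138,148),.05)):
    print(n,plane(s,[c],z))
save(s,"crop0",(195,130,345,250),5)
E
```

```text
ring [0.48814248 0.32780409] [0.0742417  0.07383423] [0.4858583  0.32551327]
tile [0.48863672 0.32755402] [[0.52918021 0.41100315]
 [0.5691032  0.29040861]
 [0.44772833 0.24521664]
 [0.40853515 0.36358767]]
tray [ 0.4926969  -0.33107334] [[ 0.59728258 -0.25674273]
 [ 0.59643785 -0.41550954]
 [ 0.38881508 -0.40317552]
 [ 0.38825208 -0.24886558]]
blue [[ 0.53303514 -0.05110484]]
yellow [[0.55845528 0.0588853 ]]
red [[ 6.01593853e-01 -5.64509137e-04]]
sm_y [[0.41056823 0.10608948]]
sm_y2 [[ 0.4131456  -0.00679949]]
sm_b [[ 0.4600588  -0.20639492]]
jug [[ 0.69737284 -0.31589127]]
bowl [[0.68316247 0.30333668]]
```

View pics/crop0.png

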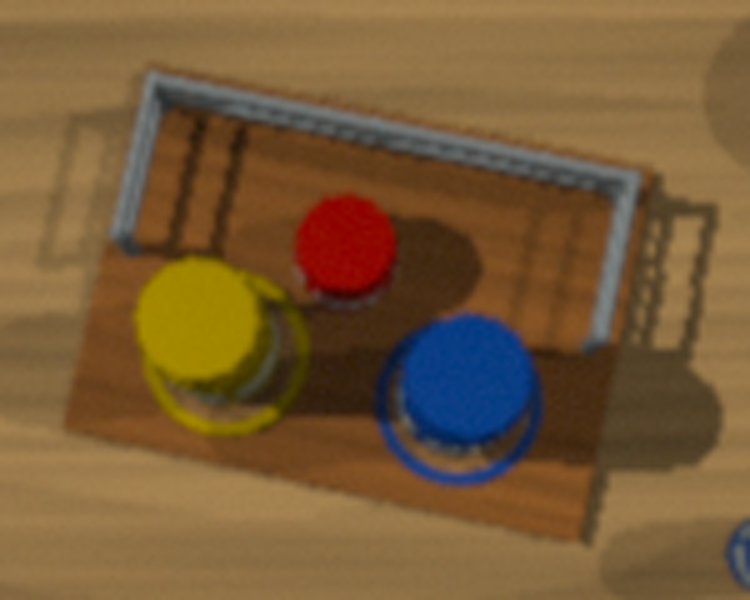

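```bash
cat > m.py <<'E'
from h import *
from bench import r,hand,inverse_kinematics,sensors,vision,close_job
def rv(yaw):
    y=np.array([-np.sin(yaw),np.cos(yaw),0]);z=np.array([0,0,-1.]);x=np.cross(y,z)
    return Ro.from_matrix(np.c_[x,y,z]).as_rotvec()
def st(tag):
    o=sensors.observe();print(tag,"t%.1f"%o["t"],o["eef_pos"].round(4),"F",o["force"].round(1),"grip",round(float(o["grip_force"]),1),"op",round(float(o["opening"]),3));return o
E
python3 - <<'E'
from m import *
s=pickle.load(open("s0.pkl","rb"))["top"]
f=lambda x,y:(195+x/5-.4,130+y/5-.4)
c=plane(s,[f(68,428),f(588,540),f(650,172),f(150,68)],.012)
fy=c[0]-c[1];by=c[3]-c[2];yaw=[np.arctan2(-v[0],v[1]) for v in(fy,by)]
print("stand",c.mean(0),np.linalg.norm(fy),np.linalg.norm(by),"yaw",yaw)
for n,p,z in(("jy",(198,318),.146),("jb",(466,380),.146),("pot",(346,245),.072),("my",(227,352),.016),("mb",(459,403),.016)):
    q=plane(s,[f(*p)],z)[0]; a=np.mean(yaw);L=np.array([[np.cos(a),np.sin(a)],[-np.sin(a),np.cos(a)]])@(q-c.mean(0));print(n,q,"stand frame",L)
for p in((.53,-.05,.27),(.56,.06,.27),(.49,.33,.27),(.44,-.33,.27),(.54,-.33,.3)):
    print(inverse_kinematics(p,rv(np.mean(yaw))))
E
```

```text
stand [ 0.58494004 -0.00950214] 0.2597887297478778 0.25536938787168173 yaw [np.float64(-0.21196733296237155), np.float64(-0.21818061095747263)]
jy [0.56013401 0.05847907] stand frame [-0.03874305  0.06112087]
jb [ 0.53385862 -0.05276165] stand frame [-0.0406721  -0.05316461]
pot [ 0.60251636 -0.00241155] stand frame [0.0156581  0.01067836]
my [0.55865469 0.05693834] stand frame [-0.03985946  0.05929992]
mb [ 0.53327376 -0.05654327] stand frame [-0.04043641 -0.05698392]
[-0.20625217  0.32480077  1.51816726  0.          1.29862462 -1.56197453]
[ 7.14258445e-04  3.69948440e-01  1.44615648e+00 -4.44089210e-16
  1.32548774e+00 -1.35500810e+00]
[ 4.91638863e-01  4.10406056e-01  1.37923237e+00 -4.44089210e-16
  1.35195423e+00 -8.64083492e-01]
[-0.75207795  0.35061956  1.47734079  0.          1.3136323  -2.10780031]
[-0.64286621  0.45156542  1.22623558  0.          1.46379166 -1.99858856]
```

```bash
python3 - <<'E'
from m import *
r.move_pose([.545,.0,.31],rv(-.215))
o=st("look");s=vision.snapshot("wrist");pickle.dump((s,o),open("w1.pkl","wb"));save(s,"w1",None,1.5)
for n,p in(("jy",(.5601,.0585,.146)),("jb",(.5339,-.0528,.146)),("pot",(.6025,-.0024,.072)),("my",(.5587,.0569,.016)),("mb",(.5333,-.0565,.016))): print(n,proj(s,[p],o)*1.5)
E
```

```text
look t2.6 [0.545  0.0007 0.3099] F [-0.1 -0.1 -0.7] grip 0.0 op 1.002
jy [[484.17443368 266.91635179]]
jb [[299.58275712 263.80778212]]
pot [[399.9374594 308.5239088]]
my [[455.67650714 225.67629887]]
mb [[320.54202897 224.81692109]]
```

View pics/w1.png

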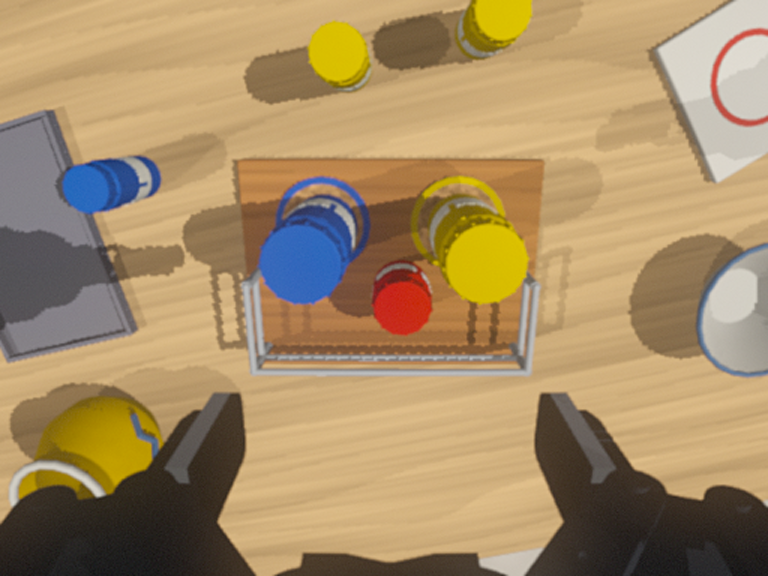

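```bash
cat >> m.py <<'E'
Y=-.215
def pick(p,zg,yaw,f,up=.29):
    r.line_to([p[0],p[1],zg+.005],.18,rv(yaw)); 
    r.line_to([p[0],p[1],zg],.05); a=st("at"); hand.gripper_to(0.,f); st("closed")
    o=sensors.observe();r.line_to([p[0],p[1],up],.15);st("lifted")
def place(p,zg,up=.29,yaw=Y):
    r.line_to([p[0],p[1],zg+.012],.15)
    hit=r.line_to([p[0],p[1],zg-.004],.02,threshold=5.);print("hit",hit);st("down")
    hand.gripper_to(1.);r.pause(.2);r.line_to([p[0],p[1],up],.2);st("up")
E
python3 - <<'E'
from m import *
s,o=pickle.load(open("w1.pkl","rb"))
q={}
for n,p,z,t in(("jy",(486,261),.146,(.5601,.0585)),("jb",(302,262),.146,(.5339,-.0528)),("pot",(403,303),.072,(.6025,-.0024)),("my",(459,224),.016,(.5587,.0569)),("mb",(324,224),.016,(.5333,-.0565)),("trA",(50,110),.014,(0,0)),("trB",(135,330),.014,(0,0)),("trC",(8,360),.014,(0,0))):
    w=plane(s,[np.array(p)/1.5],z,o)[0];q[n]=(w+t)/2;print(n,w.round(4),q[n].round(4))
pickle.dump(q,open("q.pkl","wb"))
b=q["jb"]
r.move_pose([b[0],b[1],.29],rv(Y))
pick(b,.089,Y,50)
s=vision.snapshot("wrist");save(s,"w2",None,1.5)
E
```

```text
jy [0.5566 0.0602] [0.5583 0.0594]
jb [ 0.5331 -0.051 ] [ 0.5335 -0.0519]
pot [0.5985 0.0009] [ 0.6005 -0.0007]
my [0.5579 0.06  ] [0.5583 0.0584]
mb [ 0.5333 -0.0534] [ 0.5333 -0.055 ]
trA [ 0.3883 -0.2559] [ 0.1941 -0.1279]
trB [ 0.5919 -0.2536] [ 0.2959 -0.1268]
trC [ 0.5949 -0.3955] [ 0.2975 -0.1978]
at t4.4 [ 0.5335 -0.0519  0.0891] F [ 0.9 -0.7  0.2] grip 0.0 op 1.0
closed t4.8 [ 0.5337 -0.0522  0.0894] F [-1.3 -2.8  6.2] grip 51.8 op 0.644
lifted t6.3 [ 0.5331 -0.0518  0.2892] F [-0.3 -0.  -5.5] grip 53.4 op 0.642
```

View pics/w2.png

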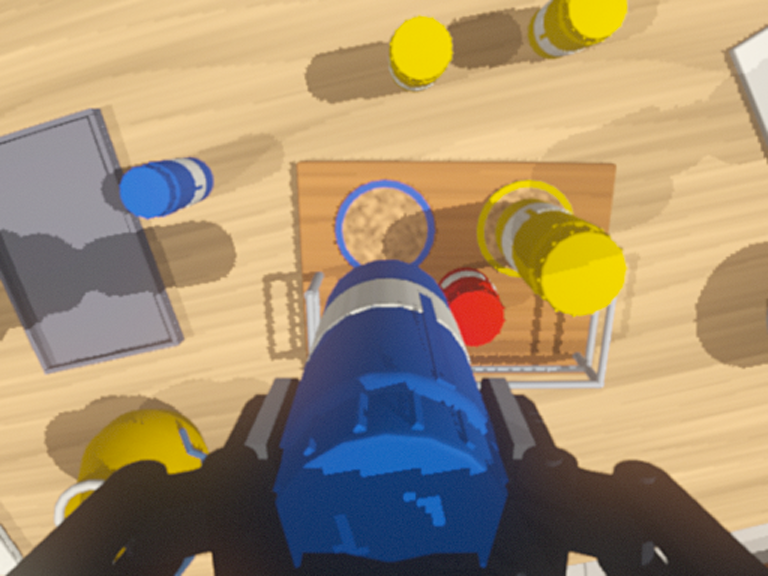

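```bash
python3 - <<'E'
from m import *
q=pickle.load(open("q.pkl","rb"))
r.line_to([.541,-.329,.29],.25)
place([.541,-.329],.078)
y=q["jy"]
r.line_to([y[0],y[1],.29],.3)
pick(y,.089,Y,50)
r.line_to([.443,-.327,.29],.3)
place([.443,-.327],.078)
s=vision.snapshot("wrist");save(s,"w3",None,1.5)
o=st("");r.line_to([.50,.0,.31],.3)
o=st("look");s=vision.snapshot("wrist");s2=vision.snapshot("top");pickle.dump((s,o,s2),open("w4.pkl","wb"));save(s,"w4",None,1.5);save(s2,"t4",None,1.5)
E
```

```text
hit True
down t9.7 [ 0.541  -0.3291  0.0784] F [-1.2 -0.3  7.8] grip 54.5 op 0.639
up t11.5 [ 0.5406 -0.3287  0.2889] F [-0.4  0.4  0.8] grip 0.0 op 0.997
at t14.5 [0.5584 0.0593 0.0891] F [ 0.7 -0.2 -0.2] grip 0.0 op 0.997
closed t14.9 [0.5585 0.0593 0.0895] F [-1.1 -1.1  8. ] grip 51.9 op 0.642
lifted t16.4 [0.5579 0.0594 0.2892] F [ 0.3 -0.2 -2.9] grip 53.2 op 0.642
hit True
down t19.9 [ 0.443  -0.327   0.0785] F [-1.  -0.7  9.1] grip 54.3 op 0.647
up t21.8 [ 0.4426 -0.3266  0.289 ] F [-1.4  0.  -1.5] grip 0.0 op 0.997
 t21.8 [ 0.4426 -0.3266  0.2889] F [-0.2  0.3  0.1] grip 0.0 op 1.002
look t23.1 [ 0.4997 -0.0008  0.3098] F [ 0.8 -0.7  0.3] grip 0.0 op 0.998
```

View pics/t4.png

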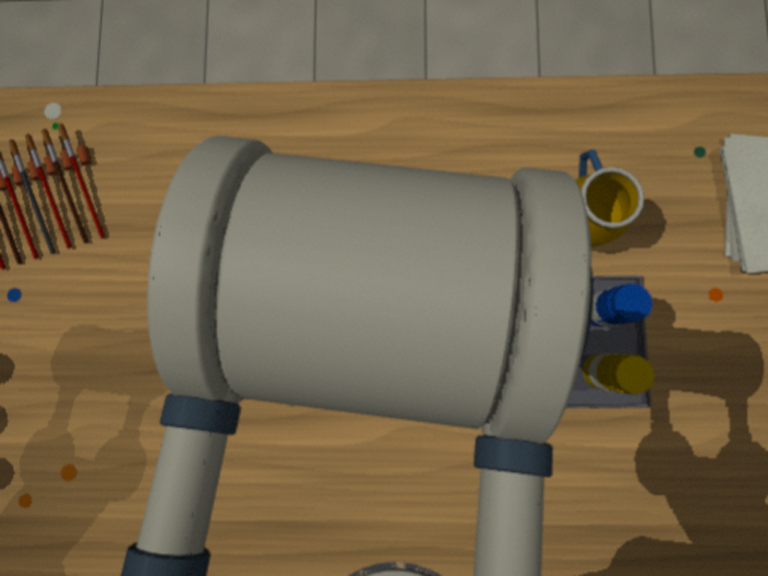

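View pics/w4.png

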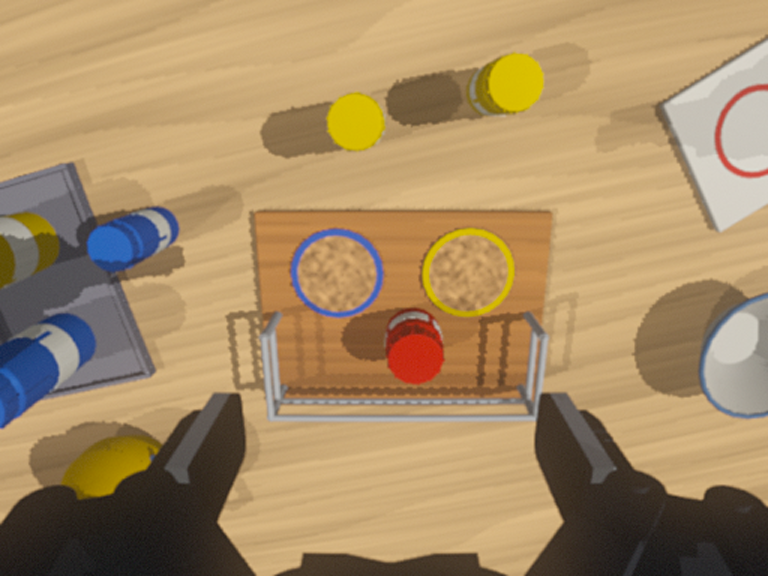

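```bash
cat >> h.py <<'E'
def circ(s,col,guess,z,rad,o=None):
    "centre of coloured rim/disc near guess on plane z (min enclosing circle of blob)"
    v,u=np.nonzero(mask(s,col));p=plane(s,np.c_[u,v],z,o)
    p=p[np.linalg.norm(p-guess,axis=1)<rad]
    c,R=cv2.minEnclosingCircle((p*1000).astype(np.float32));return np.array(c)/1000,R/1000
E
python3 - <<'E'
from m import *
q=pickle.load(open("q.pkl","rb"))
s,o,_=pickle.load(open("w4.pkl","rb"))
r.move_pose([.59,.0,.31],rv(Y+np.pi))
o2=st("look");s2=vision.snapshot("wrist");pickle.dump((s2,o2),open("w5.pkl","wb"));save(s2,"w5",None,1.5)
for k,(a,b) in enumerate(((s,o),(s2,o2))):
    for n,c in(("my","yellow"),("mb","blue")):print(k,n,circ(a,c,q[n],.016,.052,b))
    print("pot pred px",proj(a,[[*q["pot"],.072]],b)*1.5)
print(plane(s,[(415/1.5,353/1.5)],.072,o))
E
```

```text
look t25.9 [ 0.5899 -0.      0.31  ] F [ 0.4 -0.2 -0.7] grip 0.0 op 1.002
0 my (array([0.55697015, 0.05845156]), 0.04075692749023437)
0 mb (array([ 0.53293195, -0.05502492]), 0.039249019622802736)
pot pred px [[414.7042544  356.91719848]]
1 my (array([0.5579068 , 0.05834178]), 0.040801738739013674)
1 mb (array([ 0.53367157, -0.05527135]), 0.039161991119384766)
pot pred px [[388.60804104 223.68473138]]
[[5.97112188e-01 1.79243751e-04]]
```

View pics/w5.png

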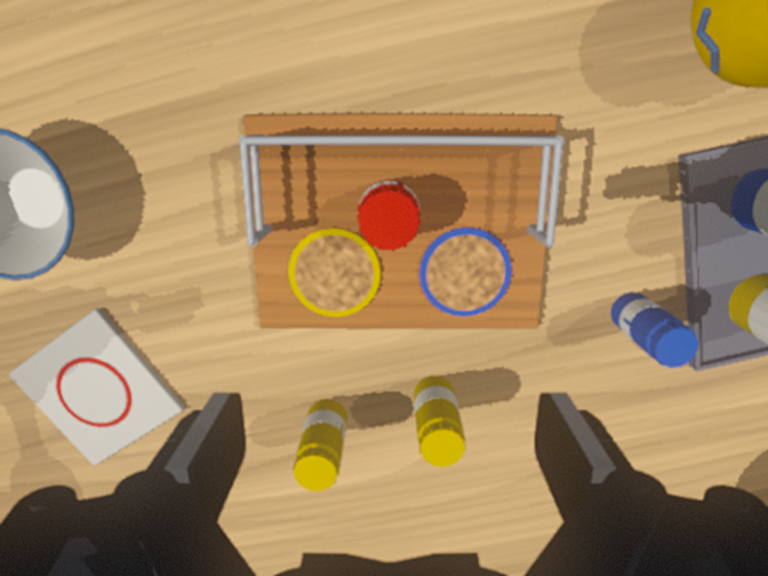

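```bash
python3 - <<'E'
from m import *
q=pickle.load(open("q.pkl","rb"));s2,o2=pickle.load(open("w5.pkl","rb"))
ring,R=circ(s2,"red",np.array([.488,.328]),.008,.055,o2);print("ring",ring,R)
p2=plane(s2,[(389/1.5,217/1.5)],.072,o2)[0];p1=np.array([.5975,.0005]);p=(p1+p2)/2;print(p2,p)
assert np.linalg.norm(p1-p2)<.008 and np.linalg.norm(ring-[.488,.328])<.008
W=Y+np.pi
r.line_to([p[0],p[1],.15],.3)
pick(p,.025,W,30,up=.20)
# look at the ring from above en route
r.line_to([ring[0]-.0,ring[1]-.1,.20],.3)
o=st("look");s=vision.snapshot("wrist");save(s,"w6",None,1.5);pickle.dump((s,o,ring),open("w6.pkl","wb"))
try: print("ring6",circ(s,"red",ring,.008,.055,o))
except Exception as e: print(e)
E
```

```text
ring [0.48736423 0.32799844] 0.03791571426391602
[ 0.60535067 -0.00210672] [ 0.60142533 -0.00080336]Traceback (most recent call last):
  File "<stdin>", line 5, in <module>
AssertionError
```

```bash
python3 - <<'E'
from m import *
ring=np.array([.4875,.328]);p=np.array([.6012,-.0008]);W=Y+np.pi
r.line_to([p[0],p[1],.15],.3)
pick(p,.025,W,30,up=.20)
r.line_to([ring[0],ring[1]-.1,.20],.3)
o=st("look");s=vision.snapshot("wrist");save(s,"w6",None,1.5);pickle.dump((s,o,ring),open("w6.pkl","wb"))
try: print("ring6",circ(s,"red",ring,.008,.055,o))
except Exception as e: print(e)
E
```

```text
at t27.7 [ 0.6014 -0.0008  0.0255] F [-0.3  0.3  0.5] grip 0.0 op 1.001
closed t28.2 [ 0.6013 -0.0008  0.0254] F [-0.9  0.2  7.3] grip 30.1 op 0.577
lifted t29.5 [ 0.6007 -0.0008  0.1991] F [ 0.  -0.  -0.2] grip 31.2 op 0.573
look t30.5 [0.4879 0.2273 0.1998] F [ 0.1  0.6 -1.6] grip 31.2 op 0.571
ring6 (array([0.48701495, 0.32845389]), 0.03842530059814453)
```

View pics/w6.png

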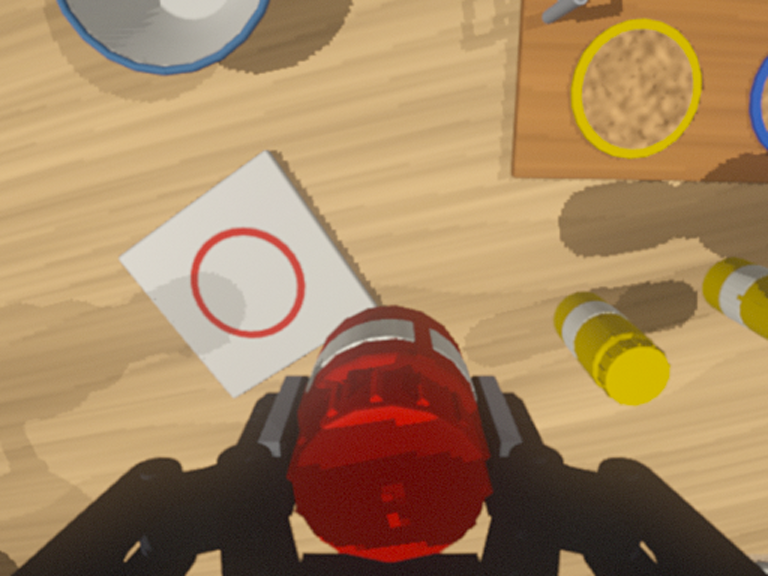

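```bash
python3 - <<'E'
from m import *
g=[.4872,.3281]
r.line_to([*g,.20],.25)
place(g,.021,up=.25)
r.line_to([.50,.15,.30],.3)
o=st("look");s=vision.snapshot("wrist");t=vision.snapshot("top");save(s,"w7",None,1.5);pickle.dump((s,o,t),open("w7.pkl","wb"))
print(proj(s,[[*g,.008],[*g,.068]],o)*1.5)
save(t,"t7",None,1.5)
E
```

```text
hit True
down t33.0 [0.4872 0.328  0.0213] F [-0.3 -1.   5.2] grip 31.9 op 0.573
up t34.9 [0.4867 0.3278 0.249 ] F [ 0.5 -0.4 -0.3] grip 0.0 op 1.002
look t35.7 [0.4998 0.15   0.2995] F [-0.2  0.3 -0.2] grip 0.0 op 1.004
[[198.27926919 280.58279082]
 [171.63039409 302.88974688]]
```

View pics/w7.png

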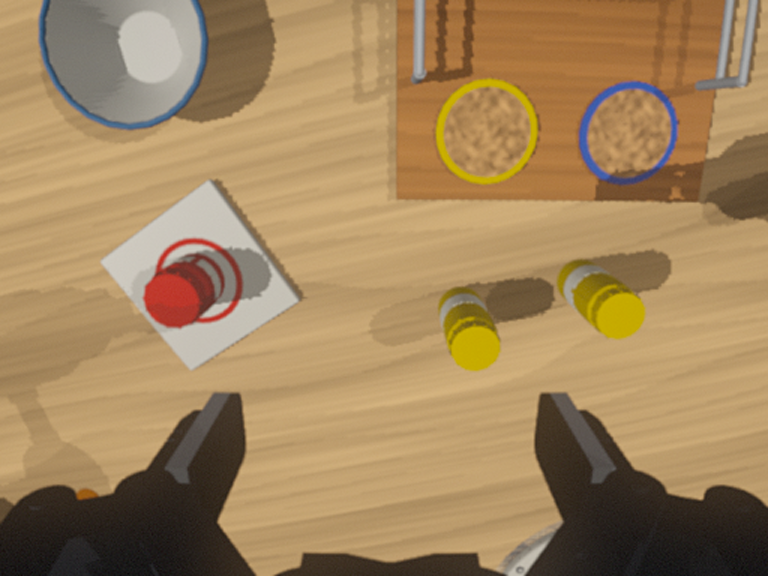

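```bash
python3 - <<'E'
from m import *
g=np.array([.4872,.3281]);W=Y+np.pi
r.line_to([g[0]-.082*np.cos(Y),g[1]-.082*np.sin(Y),.25],.25)
o=st("look");s=vision.snapshot("wrist")
R,t=cam(s,o);print("cam",-R.T@t)
v,u=np.nonzero(mask(s,"red"));p=plane(s,np.c_[u,v],.008,o);d=np.linalg.norm(p-g,axis=1)
m=np.zeros((384,512),np.uint8);m[v[d<.06],u[d<.06]]=1
n,L,S,C=cv2.connectedComponentsWithStats(m)
for i in range(1,n):
    if S[i,4]<60: continue
    v,u=np.nonzero(L==i)
    for z in(.008,.068):
        a=plane(s,np.c_[u,v],z,o);c,rr=cv2.minEnclosingCircle((a*1000).astype(np.float32));print(i,S[i,4],z,np.round(c,1),round(rr,1))
px=proj(s,[[*g,.008]],o)[0].astype(int);x0,y0=np.maximum(px-70,0)
save(s,"w8",(int(x0),int(y0),int(px[0]+70),int(px[1]+70)),4)
E
```

```text
look t36.8 [0.4074 0.3451 0.2501] F [ 0.6 -0.1 -0.1] grip 0.0 op 1.003
cam [0.48682959 0.32913688 0.39267511]
1 612 0.008 [487.2 328.3] 38.6
1 612 0.068 [487.2 328.5] 32.6
2 1968 0.008 [489.3 328.5] 27.2
2 1968 0.068 [488.9 328.6] 22.9
```

View pics/w8.png

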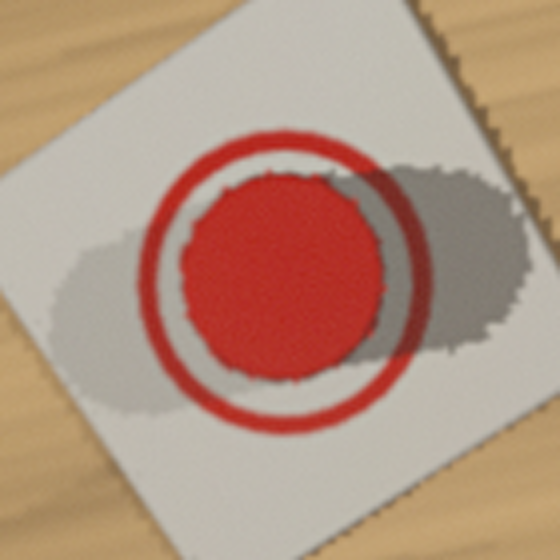

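```bash
python3 - <<'E'
from m import *
W=Y+np.pi;e=np.array([np.cos(Y),np.sin(Y)])
r.move_pose([.50,0,.30],rv(W))
res={}
for n,c,g in(("jb","blue",[.541,-.329]),("jy","yellow",[.443,-.327])):
    r.line_to([*(np.array(g)-.082*e),.29],.3)
    o=st(n);s=vision.snapshot("wrist");R,t=cam(s,o);print((-R.T@t).round(3))
    v,u=np.nonzero(mask(s,c));p=plane(s,np.c_[u,v],.135,o);d=np.linalg.norm(p-g,axis=1)
    m=np.zeros((384,512),np.uint8);m[v[d<.05],u[d<.05]]=1
    k,L,S,C=cv2.connectedComponentsWithStats(m);i=1+S[1:,4].argmax();v,u=np.nonzero(L==i)
    a=plane(s,np.c_[u,v],.135,o);cc,rr=cv2.minEnclosingCircle((a*1000).astype(np.float32));print(n,S[1:,4],np.round(cc,1),rr,(a.mean(0)*1000).round(1))
save(s,"w9",None,1.5)
E
```

```text
jb t39.4 [ 0.4611 -0.3101  0.29  ] F [0.4 0.4 0.8] grip 0.0 op 1.002
[ 0.541 -0.326  0.433]
jb [3062] [ 542.  -329.8] 26.232704162597656 [ 542.5 -329.9]
jy t39.9 [ 0.3627 -0.3089  0.2905] F [ 0.4  0.6 -0.1] grip 0.0 op 1.003
[ 0.442 -0.325  0.433]
jy [3073] [ 443.1 -326.6] 26.292909622192383 [ 443.7 -326.5]
```

View pics/w9.png

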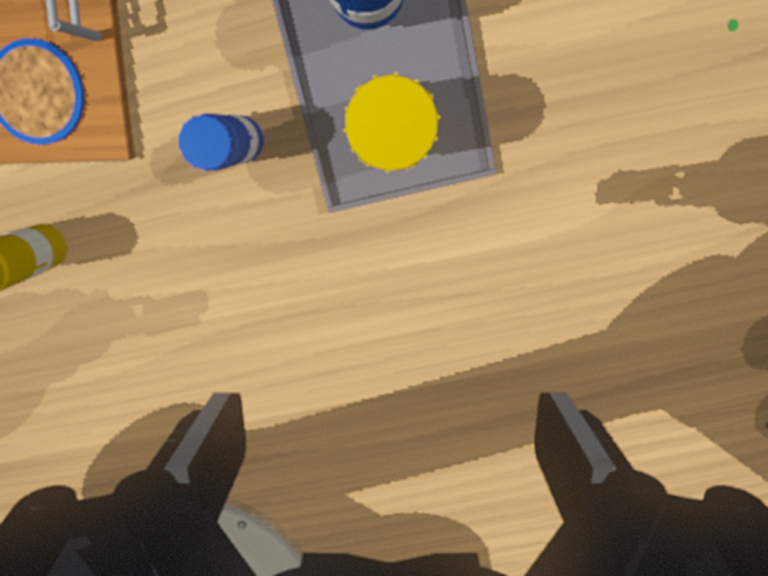

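```bash
python3 - <<'E'
from m import *
W=Y+np.pi
for j,g in(([.4434,-.3267],[.5575,.0584]),([.542,-.3295],[.5333,-.0551])):
    r.line_to([*j,.29],.25)
    pick(j,.078,W,50)
    r.line_to([*g,.29],.25)
    place(g,.089)
e=np.array([np.cos(Y),np.sin(Y)])
for n,c,g in(("jb","blue",[.5333,-.0551]),("jy","yellow",[.5575,.0584])):
    r.line_to([*(np.array(g)-.082*e),.30],.3)
    o=st(n);s=vision.snapshot("wrist")
    v,u=np.nonzero(mask(s,c));p=plane(s,np.c_[u,v],.146,o);d=np.linalg.norm(p-g,axis=1)
    m=np.zeros((384,512),np.uint8);m[v[d<.05],u[d<.05]]=1
    k,L,S,C=cv2.connectedComponentsWithStats(m)
    for i in range(1,k):
        if S[i,4]<60: continue
        v,u=np.nonzero(L==i)
        for z in(.016,.146):
            cc,rr=cv2.minEnclosingCircle((plane(s,np.c_[u,v],z,o)*1000).astype(np.float32));print(n,S[i,4],z,np.round(cc,1),round(rr,1))
save(s,"w10",None,1.5)
E
```

```text
at t42.0 [ 0.4434 -0.3267  0.0781] F [ 0.7 -0.9 -0.3] grip 0.0 op 1.004
closed t42.4 [ 0.4436 -0.3269  0.0785] F [-1.2  0.1  6.8] grip 51.7 op 0.645
lifted t44.0 [ 0.4431 -0.3264  0.2892] F [ 0.5 -0.3 -4.1] grip 53.3 op 0.642
hit True
down t47.7 [0.5576 0.0583 0.0895] F [-0.6 -0.6  9.3] grip 54.3 op 0.644
up t49.5 [0.557  0.0584 0.289 ] F [-0.2 -0.8 -0.2] grip 0.0 op 0.999
at t52.8 [ 0.542  -0.3295  0.0781] F [-0.4  0.1 -0.4] grip 0.0 op 0.996
closed t53.2 [ 0.5422 -0.3298  0.0785] F [-1.5 -0.3  5.6] grip 52.9 op 0.637
lifted t54.7 [ 0.5417 -0.3293  0.2891] F [-0.8 -0.6 -5.4] grip 53.5 op 0.641
hit True
down t58.0 [ 0.5333 -0.0552  0.0894] F [-1.5 -0.2  9. ] grip 54.6 op 0.638
up t59.8 [ 0.5328 -0.055   0.289 ] F [-0.6 -0.3 -0.6] grip 0.0 op 0.999
jb t60.2 [ 0.4523 -0.0374  0.2997] F [-0.7 -0.  -0. ] grip 0.0 op 1.001
jb 3531 0.016 [533.7 -55.7] 39.6
jb 3531 0.146 [533.2 -55. ] 27.5
jy t60.8 [0.4779 0.0765 0.2993] F [-0.7 -1.4  0.6] grip 0.0 op 1.001
jy 3775 0.016 [557.3  58.4] 40.7
jy 3775 0.146 [557.4  59. ] 28.3
```

View pics/w10.png

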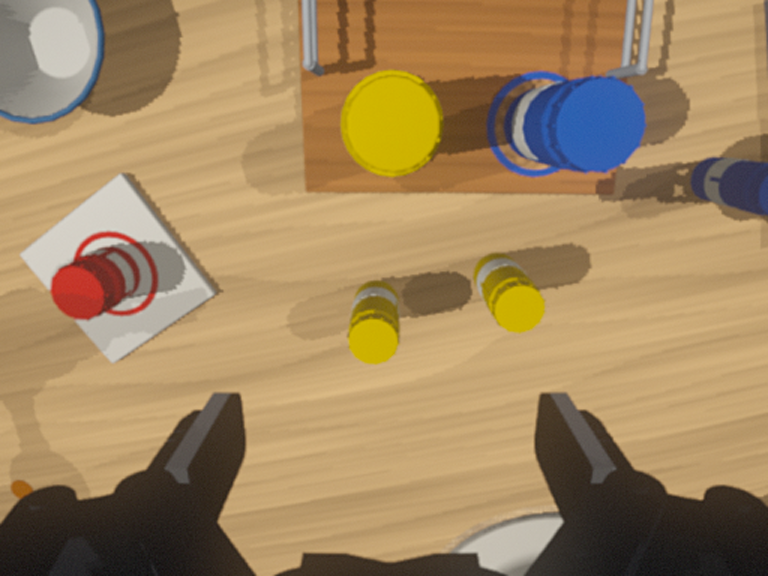

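The last picture shows the yellow lid at (391,123) concentric with its mat, the blue jar upright on its mat at (585,123), and the red pot in its ring at (100,280). Nothing else has been disturbed.

```bash
python3 -c "
from bench import close_job
print(close_job())"
```

```text
the job is handed in; nothing more can be done
None
```

The job is done and handed in at about 61 s: the red pot stands within about 2 mm of the ring's centre, and both tall jars are back upright within about 1 mm of their own mats' centres. The bowl and jug were not touched.

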